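Register a pine block in an end-stop jig and hold it against the sprung plunger

TASK

Lay the plain rectangular pine block lengthwise on the bed of the aluminium jig and bring its long side flush against the low steel fence, with the spring plunger not yet pressed in. Then slide it along the fence, pushing the plunger back, until its end is hard on the two stop buttons, and finish with the gripper still holding it there under a light, steady push of about 10 N on the buttons, ready for drilling. Leave the wedge, the tin and the tape measure where they are.

Things in the scene. Friction and masses are not known exactly. Their poses are not given: they have to be found in the camera images.
- block: Plain rectangular pine offcut, 33 mm (its x) x 58 mm (its y, along the grain) x 38 mm high (z), about 0.06 kg, loose on the bench. Origin at the centre of its underside; symmetric under a half turn.
- jig: Jig screwed to the bench; its place and yaw vary. Aluminium bed 180 (x) x 100 (y) x 12 mm thick. Origin: centre of the bed's underside, z up. +x runs along the fence toward the end stop, +y toward the low fence; the other two sides are open. A block seated on fence and stop buttons has its centre at jig x = 21, y = 13.5, underside z = 12 mm, and its y axis along the jig's x axis.
- fence_face (a point): Middle of the fence's inner face, which looks to jig -y: at jig (-17.5, 30, 19) mm. The fence is a steel bar 135 mm long (jig x = -85 to +50 mm), 11 mm thick and only 14 mm high above the bed, so the fingers can hold the block above it.
- end_stop: Fixed blue end stop at the +x end of the jig, 48 mm wide, its top 36 mm above the bed. It carries two dark steel stop buttons, 12 mm across, 15.5 mm either side of the plunger and 19 mm above the bed; their faces look to jig -x at jig x = 50 mm. Its origin is the jig's origin.
- stop_face (a point): Point midway between the two stop buttons, in the plane of their faces: at jig (50, 13.5, 31) mm.
- plunger (a joint): Sprung steel plunger, 9 mm thick, between the stop buttons. Value in m: 0 = out, its round nose 14 mm in front of the button faces (jig x = 36 mm); grows as it is pushed to jig +x; 0.014 = nose level with the buttons, where the block meets them (its own limit is 0.020). The spring gives 1.8 N at 0, rising 0.3 N a mm to 6 N at 0.014, and drives the block back when the push ceases.
- wedge: Pine wedge offcut, 34 x 60 x 36 mm, loose on the bench; a bystander that looks like the block but has a sloping top. One of block and wedge lies left of the jig, the other right of it; which is where differs each time. Origin at the centre of its underside.
- tin: Round tin of screws, 68 mm in diameter, 49 mm high, behind the work; a bystander. Origin at the centre of its underside.
- measure: Yellow tape measure, 35 x 70 x 66 mm, behind the work to the right; a bystander. Origin at the centre of its underside.
Mind the look-alikes: they are no part of the job. Leave any green or pink look-alike of the block alone.

How it is judged:
By the outcome, as a careful person would: the job done as asked, in the order asked, and still so for the second after the job is handed in, while the arm keeps its last pose, push and grip.
It also fails if it takes over 64 s, if anything falls off the work surface, if the arm or the gripper's body presses on something with over 40 N, if the wrist force passes 120 N, or if a joint passes its speed limit or range.

ROBOT

A 7-joint arm with a two-finger parallel gripper is mounted at the origin on a cart in front of the work surface, level with it; the furniture and walls round the work are solid. World frame = base frame: x ahead of the robot, y to its left, z up, the work surface at z = 0. Lengths are in mm, angles in rad, forces in N, time in s.
With the tool pointing down it reaches from about 400 to 875 mm from the base axis. Payload 4.4 kg.
Tool frame: the origin (TCP) lies at the very end of the fingers, on their centre line; the grasp point (between the pads) lies 19 mm behind it; z points along the fingers, y is the direction in which the jaws open and shut (so a half turn about z gives the same grasp; the last joint's range is limited). The gripper opens to 85 mm and grips with 20 to 120 N. Pads are 22 mm wide; open, the fingers measure 114 mm over their backs; the gripper's body (76 mm by 85 mm) begins 54 mm behind the grasp point. The pads swing forward as they close: fully open they stand 13 mm farther back than shut.
Start: joints at [-1.326, 0.628, 0.038, 1.517, -0.027, 0.996, -0.02], TCP at [198.759, 618.88, 231.313] pointing down, gripper open.
Joint ranges: [-3.06, 3.06], [-0.37, 2.12], [-1.25, 1.32], [0.18, 2.47], [-1.1, 4.24], [0.23, 1.98], [-2.94, 2.94]. Speed limits (rad/s): [2.57, 2.57, 3.14, 3.14, 3.14, 3.14, 3.14].

INTERFACE

Orientations are given as [roll, pitch, yaw] about the fixed x, y, z axes, in that order (R = Rz(yaw) Ry(pitch) Rx(roll)).
In Python, from cell import read_state, get_image, calibration, finish_job gives the robot as it stands. The module is installed in compiled form; this text tells all that it offers.
- The arm moves only by the tool apply_moves, never from a script. Its argument "increments" is a list of rows, each an object of numbers: "tx", "ty", "tz": the shift along the world's x, y, z in m; "rx", "ry", "rz": the turn, a rotation vector about the world's x, y, z in units of 5 degrees (1.0 is 5 degrees); "claw": the finger opening in m, from 0 to 0.0854. In form: [{"tx": .., "ty": .., "tz": .., "rx": .., "ry": .., "rz": .., "claw": ..}, ...]. A call has 1 to 12 rows; each row is the pose to reach, as a shift and turn from the pose commanded when the call began; what a row does not reach only later rows make up. A row lasts 1/10 s, in which the tool goes at most 50 mm and 8.59 degrees, less where a joint would pass 70% of its speed; a pose out of reach is approached as far as the arm can. A call with a gripper value outside its range is refused whole. The fingers move at their own pace and stop on an object; the grip force is fixed at half the most. Time passes only in rows, so rows that repeat a pose let the fingers close. It gives the time, the measured TCP pose, the force and the opening at its end, in the units of the state.
- read_state(): the state, without advancing time (a new reading comes with each control period).
- get_image(name): name is "side" or "top" or "wrist"; returns the picture (384x512x3 uint8, red, green, blue); there is no depth.
- calibration(name): a dict with "camera_matrix" (3x3 intrinsics, pixels), "origin" and "attitude" of the camera in the world. Camera axes: x right, y up, looking along -z (the intrinsics and any distortion apply to the point x, -y, -z); pixel columns grow to the right and rows downward; lengths in mm; the calibration is good to about 2 mm. A picture is of the moment at which its call begins: read the wrist's pose just before it. calibration takes no time and is no camera call; for the wrist camera it gives the pose at the moment of the call.
- finish_job(): hands the job in, once; it reports no verdict.
The state is a dict: "clock": time; "qpos": joint angles; "qd": joint speeds; "tau": joint torques, N m; "eef_pos": TCP position; "tool_rot": TCP orientation; "force": force on the tool from outside, world axes, zero at the start; "torque": the same for the moment, N m; "width": finger opening in mm.
Only numpy, scipy, OpenCV 4.12 (cv2) and the standard library are available. Lean on these libraries where they do the work, as an engineer would, in place of code of your own. Each camera call takes 0.05 s, during which the arm holds its last target. There are 200 camera calls.

## Working session

There is one attempt and no reset: what is moved stays moved. The work goes in short steps, Python scripts to look and compute and a tool call to move; the robot and the scene stay as the last step left them, time stands still between calls to the robot, and variables do not carry over. Pictures are saved under pics/ and viewed, about 8 in all and at most 12, crops included, and the job is handed in when it is done.

Besides the shell and the picture viewer there is one more tool, called after "Call:" by a JSON object that holds its "fn" and its "kwargs". apply_moves: Moves the arm, as the interface text tells. Its arguments: {"type":"object","properties":{"increments":{"type":"array"}},"required":["increments"]}

```bash
mkdir -p pics
cat > h.py <<'E'
import numpy as np, cv2
from cell import read_state,get_image,calibration,finish_job
from scipy.spatial.transform import Rotation as R
def cal(n):
    c=calibration(n); return {k:(np.array(v,float) if not isinstance(v,(str,dict)) else v) for k,v in c.items()}
def snap(n,f):
    c=cal(n); im=get_image(n); cv2.imwrite('pics/'+f,im[:,:,::-1]); return im,c
def rot(c):
    a=c['attitude']
    return a if a.shape==(3,3) else (R.from_euler('xyz',a).as_matrix() if a.size==3 else R.from_quat(a).as_matrix())
def ray(c,uv,z):
    K=c['camera_matrix']; d=np.linalg.inv(K)@np.array([uv[0],uv[1],1.]); d=np.array([d[0],-d[1],-d[2]])
    d=rot(c)@d; o=c['origin']; return o+d*(z-o[2])/d[2]
def proj(c,p):
    q=rot(c).T@(np.array(p,float)-c['origin']); q=c['camera_matrix']@np.array([q[0],-q[1],-q[2]]); return q[:2]/q[2]
E
python3 - <<'E'
from h import *
for n in('top','side'):
    im,c=snap(n,n+'1.png'); print(n,calibration(n))
a=cv2.imread('pics/top1.png');b=cv2.imread('pics/side1.png')
print(read_state())
E
```

```text
top {'camera_matrix': array([[486.75474884,   0.        , 251.59801468],
       [  0.        , 486.75474884, 190.77114703],
       [  0.        ,   0.        ,   1.        ]]), 'origin': array([  10.42988495, -551.23854385, 1237.41339221]), 'attitude': array([ 0.48635016,  0.00380708, -1.13886839])}
side {'camera_matrix': array([[355.89989115,   0.        , 257.97121496],
       [  0.        , 355.89989115, 195.54175768],
       [  0.        ,   0.        ,   1.        ]]), 'origin': array([222.66691322, 538.66059721, 459.93931093]), 'attitude': array([ 1.14559751,  0.02234047, -2.75214703])}
{'clock': 0.1, 'qpos': array([-1.32579032,  0.6292737 ,  0.03847351,  1.51825198, -0.0270297 ,
        0.99630106, -0.01997863]), 'qd': array([ 9.33315789e-05, -5.24155606e-04, -1.75665141e-04, -4.25476940e-03,
       -1.33211060e-03, -8.23289750e-04,  1.49729247e-03]), 'tau': array([ 4.30678032e-03, -5.64519989e+01,  1.23060074e+00, -1.93969846e+01,
        1.11204351e-02,  5.44238894e-03, -1.31385164e-05]), 'eef_pos': array([198.59601316, 618.33650796, 230.47368041]), 'tool_rot': array([-3.13987720e+00,  1.00129518e-05,  2.83076897e+00]), 'force': array([-0.56579711,  0.39955644,  0.43252201]), 'torque': array([ 0.03001673, -0.03038003,  0.01256395]), 'width': 85.726811688899}
```

View pics/top1.png

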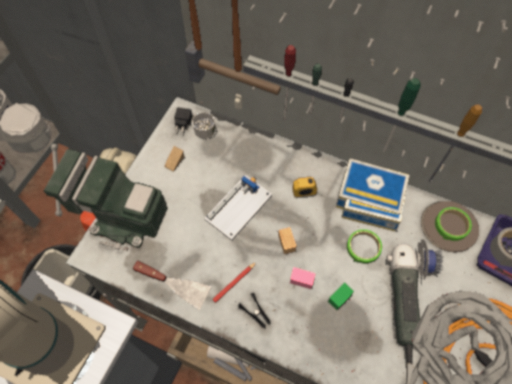

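View pics/side1.png

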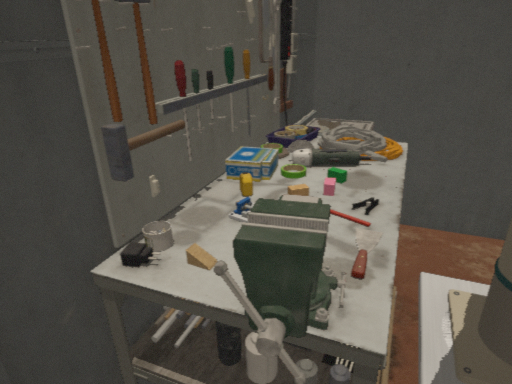

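Run:
```python
from h import *
c=cal('top')
for n,uv in dict(tin=(204,122),pineL=(174,158),pineR=(288,240),jigBot=(233,237),jigL=(206,217),jigR=(270,193),stop=(250,184),measure=(305,187),vise=(135,205)).items(): print(n,ray(c,uv,12 if 'jig' in n else 36 if n!='tin' else 0).round(),)
print(proj(c,(0,0,0)),proj(c,(198,618,230)))
im=cv2.imread('pics/top1.png')
t=cv2.resize(im[90:290,140:340],None,fx=4,fy=4,interpolation=cv2.INTER_CUBIC)[:,:800]
s=cv2.imread('pics/side1.png')
cv2.imwrite('pics/topc.png',t[:600])
```

```text
tin [761. -37.   0.]
pineL [589. -32.  36.]
pineR [ 492. -431.   36.]
jigBot [ 447. -289.   12.]
jigL [ 470. -195.   12.]
jigR [ 612. -326.   12.]
stop [ 603. -268.   36.]
measure [ 659. -412.   36.]
vise [411.  -8.  36.]
[ 48.51565676 346.50779394] [-144.9525521   145.95771582]
```

View pics/topc.png

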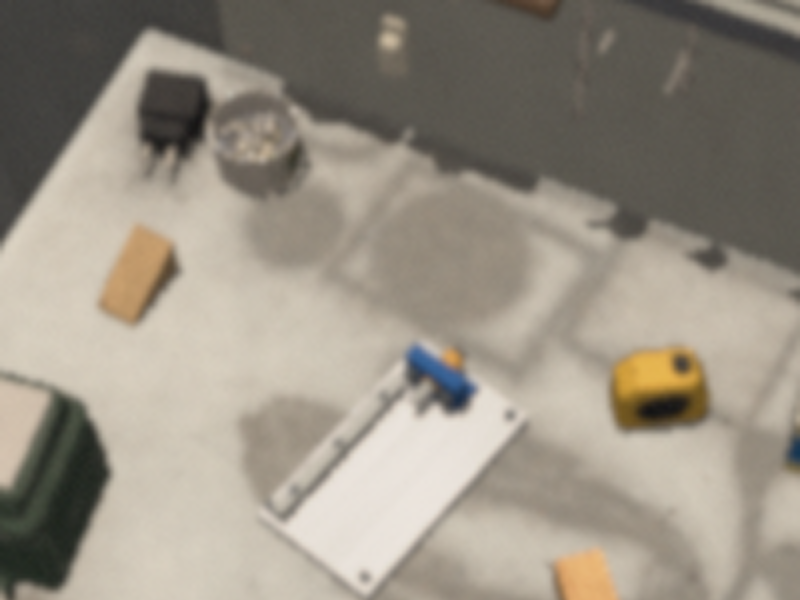

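Call:
{"fn": "apply_moves", "kwargs": {"increments": [{"tz":0.04,"tx":0.02,"ty":-0.02},{"tz":0.09,"tx":0.05,"ty":-0.04},{"tz":0.13,"tx":0.09,"ty":-0.06},{"tz":0.15,"tx":0.13,"ty":-0.09},{"tz":0.15,"tx":0.16,"ty":-0.13},{"tz":0.15,"tx":0.19,"ty":-0.17},{"tz":0.15,"tx":0.22,"ty":-0.21},{"tz":0.15,"tx":0.24,"ty":-0.25},{"tz":0.15,"tx":0.25,"ty":-0.3},{"tz":0.15,"tx":0.25,"ty":-0.35}]}}

```text
$.increments[0]: bad value
```

Run:
```python
from h import *
s=read_state(); print(s['qpos'].round(2),s['eef_pos'].round(),s['tool_rot'].round(3),cal('wrist'))
```

```text
[-1.33  0.63  0.04  1.52 -0.03  1.   -0.02] [199. 618. 230.] [-3.14   0.     2.831] {'camera_matrix': array([[331.5445797 ,   0.        , 250.84827571],
       [  0.        , 331.5445797 , 189.24278649],
       [  0.        ,   0.        ,   1.        ]]), 'origin': array([126.96149298, 643.31589145, 373.46030824]), 'attitude': array([-0.29534005,  0.00143504,  1.25946592])}
```

Call:
{"fn": "apply_moves", "kwargs": {"increments": [{"tx":0.02,"ty":-0.02,"tz":0.04,"rx":0,"ry":0,"rz":0,"claw":0.085},{"tx":0.05,"ty":-0.04,"tz":0.08,"rx":0,"ry":0,"rz":0,"claw":0.085},{"tx":0.09,"ty":-0.06,"tz":0.11,"rx":0,"ry":0,"rz":0,"claw":0.085},{"tx":0.13,"ty":-0.09,"tz":0.12,"rx":0,"ry":0,"rz":0,"claw":0.085},{"tx":0.16,"ty":-0.13,"tz":0.13,"rx":0,"ry":0,"rz":0,"claw":0.085},{"tx":0.19,"ty":-0.17,"tz":0.13,"rx":0,"ry":0,"rz":0,"claw":0.085},{"tx":0.22,"ty":-0.21,"tz":0.13,"rx":0,"ry":0,"rz":0,"claw":0.085},{"tx":0.24,"ty":-0.25,"tz":0.13,"rx":0,"ry":0,"rz":0,"claw":0.085},{"tx":0.26,"ty":-0.29,"tz":0.13,"rx":0,"ry":0,"rz":0,"claw":0.085},{"tx":0.28,"ty":-0.33,"tz":0.13,"rx":0,"ry":0,"rz":0,"claw":0.085}]}}

```text
clock: 1.1
eef_pos: [479.5, 286.4, 361.0]
tool_rot: [-3.141, -0.0, 2.83]
force: [0.7, 0.6, 1.1]
width: 84.6
```

Run:
```python
from h import *
s=read_state(); print(s['clock'],s['qpos'].round(2),s['eef_pos'].round(),s['tool_rot'].round(3),s['force'])
```

```text
1.1 [-0.67  0.38  0.12  1.59 -0.05  1.18  0.72] [479. 286. 361.] [-3.141 -0.     2.83 ] [0.65343268 0.61213046 1.10384775]
```

Call:
{"fn": "apply_moves", "kwargs": {"increments": [{"tx":0.01,"ty":-0.045,"tz":0,"rx":0,"ry":0,"rz":0,"claw":0.085},{"tx":0.02,"ty":-0.09,"tz":0,"rx":0,"ry":0,"rz":0,"claw":0.085},{"tx":0.02,"ty":-0.14,"tz":0,"rx":0,"ry":0,"rz":0,"claw":0.085},{"tx":0.02,"ty":-0.19,"tz":0,"rx":0,"ry":0,"rz":0,"claw":0.085},{"tx":0.02,"ty":-0.24,"tz":0,"rx":0,"ry":0,"rz":0,"claw":0.085},{"tx":0.02,"ty":-0.29,"tz":0,"rx":0,"ry":0,"rz":0,"claw":0.085},{"tx":0.02,"ty":-0.34,"tz":0,"rx":0,"ry":0,"rz":0,"claw":0.085},{"tx":0.02,"ty":-0.39,"tz":0,"rx":0,"ry":0,"rz":0,"claw":0.085},{"tx":0.02,"ty":-0.44,"tz":0,"rx":0,"ry":0,"rz":0,"claw":0.085},{"tx":0.02,"ty":-0.49,"tz":0,"rx":0,"ry":0,"rz":0,"claw":0.085},{"tx":0.02,"ty":-0.54,"tz":0,"rx":0,"ry":0,"rz":0,"claw":0.085},{"tx":0.02,"ty":-0.58,"tz":0,"rx":0,"ry":0,"rz":0,"claw":0.085}]}}

```text
clock: 2.3
eef_pos: [497.7, -294.3, 361.0]
tool_rot: [-3.141, -0.001, 2.829]
force: [-0.4, -0.0, 0.7]
width: 85.0
```

Call:
{"fn": "apply_moves", "kwargs": {"increments": [{"tx":0,"ty":0,"tz":0,"rx":0,"ry":0,"rz":0,"claw":0.085},{"tx":0,"ty":0,"tz":0,"rx":0,"ry":0,"rz":0,"claw":0.085},{"tx":0,"ty":0,"tz":0,"rx":0,"ry":0,"rz":0,"claw":0.085}]}}

```text
clock: 2.6
eef_pos: [499.1, -289.4, 360.9]
tool_rot: [3.14, -0.001, 2.833]
force: [0.3, 0.4, -0.3]
width: 84.8
```

Run:
```python
from h import *
im,c=snap('wrist','w1.png')
s=read_state(); print(s['clock'],s['qpos'].round(2),s['eef_pos'].round(),s['tool_rot'].round(3),c)
```

```text
2.65 [ 0.27  0.42  0.32  1.54 -0.14  1.2   1.87] [ 499. -289.  361.] [ 3.140e+00 -1.000e-03  2.833e+00] {'camera_matrix': array([[331.5445797 ,   0.        , 250.84827571],
       [  0.        , 331.5445797 , 189.24278649],
       [  0.        ,   0.        ,   1.        ]]), 'origin': array([ 427.4072962 , -265.05715471,  503.96436337]), 'attitude': array([-0.29436332, -0.00167558,  1.26132261])}
```

View pics/w1.png

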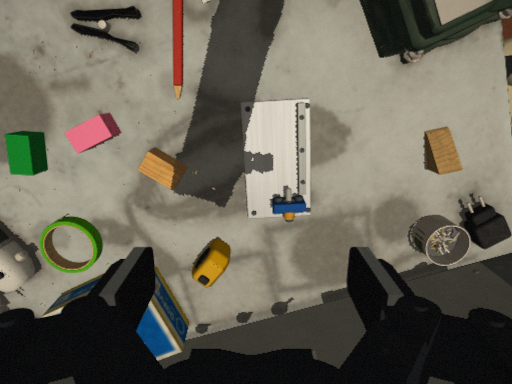

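Run:
```python
import cv2,numpy as np
a=cv2.imread('pics/w1.png')
f=lambda x,y,w,k:cv2.resize(a[y:y+w,x:x+w],None,fx=k,fy=k,interpolation=cv2.INTER_CUBIC)
cv2.imwrite('pics/crop1.png',np.hstack([f(130,135,66,6),f(412,118,66,6)]))
```

```text
(no output)
```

View pics/crop1.png

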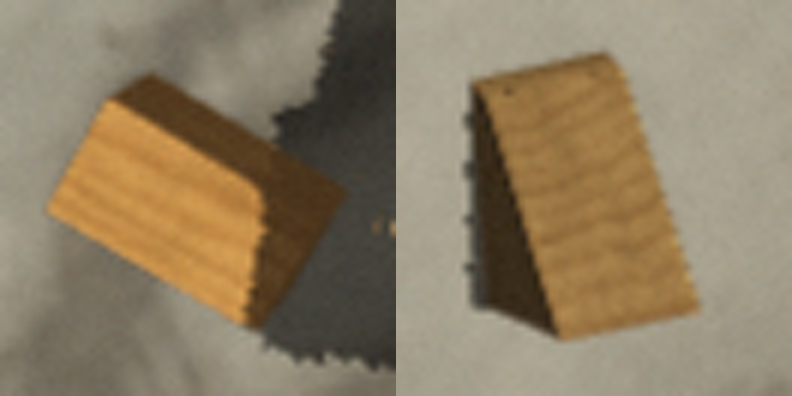

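```bash
cat >> h.py <<'E'
def poly(c,pts,z):
    w=np.array([ray(c,p,z)[:2] for p in pts]); return w
E
python3 - <<'E'
from h import *
# pose c from the wrist calibration of picture w1
c=cal('wrist')
w=poly(c,[(138.3,170),(148.3,151.3),(181.7,170.5),(171.7,189.2)],38);print(w.round(1),w.mean(0))
e=np.diff(np.vstack([w,w[:1]]),axis=0);print(np.linalg.norm(e,axis=1),np.degrees(np.arctan2(e[:,1],e[:,0])))
w=poly(c,[(247,101),(310,99),(311,216),(249,219)],12);print(w.round(1),w.mean(0))
e=np.diff(np.vstack([w,w[:1]]),axis=0);print(np.linalg.norm(e,axis=1),np.degrees(np.arctan2(e[:,1],e[:,0])))
E
```

```text
[[ 485.5 -453. ]
 [ 464.6 -428.7]
 [ 505.2 -393.7]
 [ 527.1 -417.9]] [ 495.59510667 -423.31655536]
[32.04973896 53.59669406 32.62692336 54.51184625] [ 130.54714602   40.79742145  -47.84641363 -139.79996621]
[[ 442.3 -274.6]
 [ 467.1 -187.7]
 [ 641.6 -231.9]
 [ 616.4 -327.4]] [ 541.8349167  -255.37617501]
[ 90.34334562 179.98108397  98.75876033 181.96726986] [  74.06523254  -14.21655917 -104.74975809  163.12128976]
```

Call:
{"fn": "apply_moves", "kwargs": {"increments": [{"tx":0,"ty":-0.01,"tz":-0.01,"rx":0,"ry":0,"rz":-1.7,"claw":0.085},{"tx":0,"ty":-0.02,"tz":-0.02,"rx":0,"ry":0,"rz":-3.4,"claw":0.085},{"tx":0,"ty":-0.03,"tz":-0.03,"rx":0,"ry":0,"rz":-5.1,"claw":0.085},{"tx":0,"ty":-0.04,"tz":-0.04,"rx":0,"ry":0,"rz":-6.8,"claw":0.085},{"tx":0,"ty":-0.05,"tz":-0.06,"rx":0,"ry":0,"rz":-8.5,"claw":0.085},{"tx":0,"ty":-0.06,"tz":-0.07,"rx":0,"ry":0,"rz":-10.2,"claw":0.085},{"tx":0,"ty":-0.08,"tz":-0.08,"rx":0,"ry":0,"rz":-11.9,"claw":0.085},{"tx":0,"ty":-0.09,"tz":-0.1,"rx":0,"ry":0,"rz":-13.6,"claw":0.085},{"tx":0,"ty":-0.1,"tz":-0.11,"rx":0,"ry":0,"rz":-15.3,"claw":0.085},{"tx":0,"ty":-0.11,"tz":-0.12,"rx":0,"ry":0,"rz":-17,"claw":0.085},{"tx":0,"ty":-0.12,"tz":-0.14,"rx":0,"ry":0,"rz":-18.7,"claw":0.085},{"tx":0,"ty":-0.135,"tz":-0.16,"rx":0,"ry":0,"rz":-20.4,"claw":0.085}]}}

```text
clock: 3.85
eef_pos: [500.6, -423.9, 201.0]
tool_rot: [3.141, -0.002, 1.048]
force: [-0.4, 0.7, 0.4]
width: 85.1
```

Call:
{"fn": "apply_moves", "kwargs": {"increments": [{"tx":0,"ty":0,"tz":0,"rx":0,"ry":0,"rz":-1.7,"claw":0.085},{"tx":0,"ty":0,"tz":0,"rx":0,"ry":0,"rz":-3.4,"claw":0.085},{"tx":0,"ty":0,"tz":0,"rx":0,"ry":0,"rz":-4,"claw":0.085},{"tx":0,"ty":0,"tz":0,"rx":0,"ry":0,"rz":-4,"claw":0.085},{"tx":0,"ty":0,"tz":0,"rx":0,"ry":0,"rz":-4,"claw":0.085}]}}

```text
clock: 4.35
eef_pos: [499.6, -424.8, 201.3]
tool_rot: [-3.141, -0.001, 0.705]
force: [-0.1, 0.0, 0.1]
width: 85.2
```

Run:
```python
from h import *
im,c=snap('wrist','w2.png')
s=read_state(); print(s['clock'],s['qpos'].round(2),s['eef_pos'].round(1),s['tool_rot'].round(3),c['origin'],c['attitude'])
```

```text
4.4 [ 0.24  0.8   0.8   1.54 -0.62  1.07  0.33] [ 499.4 -425.1  201.4] [-3.141e+00 -1.000e-03  7.040e-01] [ 555.64590822 -374.65578142  344.34084842] [-0.29625513  0.00154502 -0.86645342]
```

View pics/w2.png

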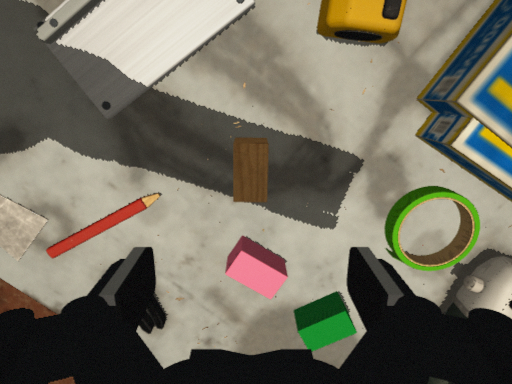

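Run:
```python
from h import *
im=cv2.imread('pics/w2.png'); c=cal('wrist')
h=cv2.cvtColor(im,cv2.COLOR_BGR2HSV)
x,y,w,hh=215,120,75,100
m=cv2.inRange(h[y:y+hh,x:x+w],(5,70,30),(25,255,255))
m=cv2.morphologyEx(m,cv2.MORPH_OPEN,np.ones((3,3)))
k=max(cv2.findContours(m,0,2)[0],key=cv2.contourArea)+[[x,y]]
r=cv2.minAreaRect(k); print(r,cv2.contourArea(k))
b=cv2.boxPoints(r); print(b)
wp=poly(c,b,38); print(wp.round(1))
e=np.diff(np.vstack([wp,wp[:1]]),axis=0);print(np.linalg.norm(e,axis=1),np.degrees(np.arctan2(e[:,1],e[:,0])))
print(h[135:160:2,250,:].tolist())
```

```text
((250.5, 169.5), (65.0, 35.0), 90.0) 2199.0
[[233. 137.]
 [268. 137.]
 [268. 202.]
 [233. 202.]]
[[ 511.6 -390.1]
 [ 532.5 -414.7]
 [ 484.8 -456.4]
 [ 462.6 -430.3]]
[32.27136363 63.4093509  34.22558335 63.41988545] [ -49.67039671 -138.81606131  130.34560793   39.41821632]
[[21, 32, 79], [17, 98, 81], [16, 160, 89], [17, 166, 86], [16, 161, 92], [16, 159, 101], [16, 154, 103], [16, 160, 102], [16, 156, 106], [16, 163, 103], [17, 155, 102], [16, 156, 100], [17, 161, 100]]
```

Call:
{"fn": "apply_moves", "kwargs": {"increments": [{"tx":-0.002,"ty":0,"tz":-0.04,"rx":0,"ry":0,"rz":0,"claw":0.085},{"tx":-0.004,"ty":0.0005,"tz":-0.08,"rx":0,"ry":0,"rz":0,"claw":0.085},{"tx":-0.004,"ty":0.0005,"tz":-0.12,"rx":0,"ry":0,"rz":0,"claw":0.085},{"tx":-0.004,"ty":0.0005,"tz":-0.15,"rx":0,"ry":0,"rz":0,"claw":0.085},{"tx":-0.004,"ty":0.0005,"tz":-0.17,"rx":0,"ry":0,"rz":0,"claw":0.085},{"tx":-0.004,"ty":0.0005,"tz":-0.18,"rx":0,"ry":0,"rz":0,"claw":0.085},{"tx":-0.004,"ty":0.0005,"tz":-0.184,"rx":0,"ry":0,"rz":0,"claw":0.085},{"tx":-0.004,"ty":0.0005,"tz":-0.184,"rx":0,"ry":0,"rz":0,"claw":0.085}]}}

```text
clock: 5.2
eef_pos: [495.0, -425.9, 17.8]
tool_rot: [3.141, -0.0, 0.702]
force: [-0.0, 1.3, 0.6]
width: 85.0
```

Call:
{"fn": "apply_moves", "kwargs": {"increments": [{"tx":0,"ty":0,"tz":0,"rx":0,"ry":0,"rz":0,"claw":0.06},{"tx":0,"ty":0,"tz":0,"rx":0,"ry":0,"rz":0,"claw":0.045},{"tx":0,"ty":0,"tz":0,"rx":0,"ry":0,"rz":0,"claw":0.035},{"tx":0,"ty":0,"tz":0,"rx":0,"ry":0,"rz":0,"claw":0.02},{"tx":0,"ty":0,"tz":0,"rx":0,"ry":0,"rz":0,"claw":0.02},{"tx":0,"ty":0,"tz":0,"rx":0,"ry":0,"rz":0,"claw":0.02},{"tx":0,"ty":0,"tz":0,"rx":0,"ry":0,"rz":0,"claw":0.02},{"tx":0,"ty":0,"tz":0,"rx":0,"ry":0,"rz":0,"claw":0.02}]}}

```text
clock: 6.0
eef_pos: [495.3, -426.2, 18.3]
tool_rot: [3.14, -0.0, 0.701]
force: [-0.6, -0.4, 5.7]
width: 31.8
```

Call:
{"fn": "apply_moves", "kwargs": {"increments": [{"tx":0,"ty":0,"tz":0.02,"rx":0,"ry":0,"rz":0,"claw":0.02},{"tx":0,"ty":0,"tz":0.05,"rx":0,"ry":0,"rz":0,"claw":0.02},{"tx":0,"ty":0,"tz":0.09,"rx":0,"ry":0,"rz":0,"claw":0.02},{"tx":0,"ty":0.02,"tz":0.13,"rx":0,"ry":0,"rz":-1.4,"claw":0.02},{"tx":0,"ty":0.04,"tz":0.16,"rx":0,"ry":0,"rz":-2.8,"claw":0.02},{"tx":0,"ty":0.06,"tz":0.18,"rx":0,"ry":0,"rz":-4.2,"claw":0.02},{"tx":0,"ty":0.08,"tz":0.18,"rx":0,"ry":0,"rz":-5.6,"claw":0.02},{"tx":-0.005,"ty":0.1,"tz":0.18,"rx":0,"ry":0,"rz":-7,"claw":0.02},{"tx":-0.01,"ty":0.12,"tz":0.18,"rx":0,"ry":0,"rz":-8.4,"claw":0.02},{"tx":-0.011,"ty":0.14,"tz":0.18,"rx":0,"ry":0,"rz":-9.8,"claw":0.02},{"tx":-0.011,"ty":0.165,"tz":0.18,"rx":0,"ry":0,"rz":-11,"claw":0.02},{"tx":-0.011,"ty":0.186,"tz":0.18,"rx":0,"ry":0,"rz":-11.1,"claw":0.02}]}}

```text
clock: 7.2
eef_pos: [483.4, -238.0, 196.8]
tool_rot: [-3.141, 0.001, -0.269]
force: [-0.3, -0.3, -0.8]
width: 31.7
```

Call:
{"fn": "apply_moves", "kwargs": {"increments": [{"tx":0,"ty":0,"tz":0,"rx":0,"ry":0,"rz":0,"claw":0.02},{"tx":0,"ty":0,"tz":0,"rx":0,"ry":0,"rz":0,"claw":0.02},{"tx":0,"ty":0,"tz":0,"rx":0,"ry":0,"rz":0,"claw":0.02}]}}

```text
clock: 7.5
eef_pos: [483.6, -240.7, 197.5]
tool_rot: [3.141, -0.001, -0.268]
force: [-0.0, 0.3, -0.5]
width: 31.7
```

Run:
```python
from h import *
im,c=snap('wrist','w3.png')
s=read_state(); print(s['clock'],s['qpos'].round(2),s['eef_pos'].round(1),s['tool_rot'].round(3),s['force'].round(1),c['origin'],c['attitude'])
```

```text
7.55 [-0.23  0.78  1.11  1.88 -0.83  1.03 -0.6 ] [ 483.6 -240.8  197.5] [ 3.141e+00 -1.000e-03 -2.680e-01] [ 0.3  0.3 -1.4] [ 554.76665484 -258.30830805  340.51922604] [-2.97361102e-01 -5.42623317e-04 -1.83922508e+00]
```

View pics/w3.png

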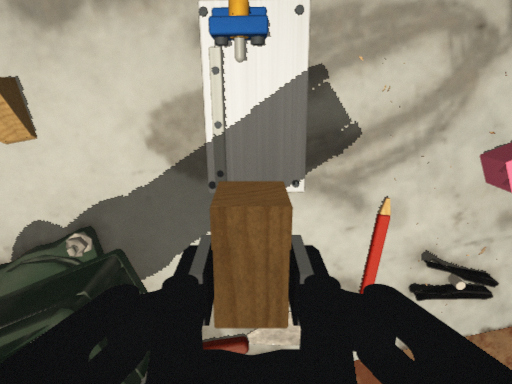

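Run:
```python
from h import *
im=cv2.imread('pics/w3.png'); c=cal('wrist')
g=cv2.GaussianBlur(im,(3,3),0).astype(float).sum(2)
def vedge(x0,x1,y0,y1,rows,sgn,z):
    P=[]
    for r in rows:
        cx=int(round(x0+(x1-x0)*(r-y0)/(y1-y0))); d=sgn*(g[r,cx-7:cx+9]-g[r,cx-9:cx+7])
        k=d.argmax(); 
        if d[k]>40:
            P.append((cx-8+k,r))
    P=np.array(P,np.float32)
    l=cv2.fitLine(poly(c,P,z).astype(np.float32),cv2.DIST_HUBER,0,.01,.01).ravel(); 
    if l[0]<0:l[:2]*=-1
    w=poly(c,P,z)-l[2:]; res=w@np.array([-l[1],l[0]])
    ok=abs(res)<1.0; l=cv2.fitLine(poly(c,P[ok],z).astype(np.float32),cv2.DIST_L2,0,.01,.01).ravel()
    if l[0]<0:l[:2]*=-1
    print(len(P),ok.sum(),'yaw',np.degrees(np.arctan2(l[1],l[0])),l[2:],'std',res[ok].std()); return l
R1=vedge(310,304,0,190,range(8,185),-1,12)
L1=vedge(201,208,0,190,range(45,185),1,12)
def coords(o,yaw,p):
    d=np.array(p)-o; ca,sa=np.cos(yaw),np.sin(yaw); return np.array([ca*d[0]+sa*d[1],-sa*d[0]+ca*d[1]])
yaw=np.arctan2(R1[1],R1[0]); n=np.array([-np.sin(yaw),np.cos(yaw)]); x=np.array([np.cos(yaw),np.sin(yaw)])
print('width L-R',(L1[2:]-R1[2:])@n)
corner=ray(c,(304,190.5),12)[:2]
bx=[ray(c,p,31)[:2]for p in((222,46),(258,46))]
cor=corner
yoff=R1[2:]@n
o=x*(cor@x+90)+n*(yoff+50)
print('origin by R edge',o,'yaw',np.degrees(yaw)); 
print('buttons jig',[coords(o,yaw,p) for p in bx],'nose',coords(o,yaw,ray(c,(241,62),31)[:2]))
t=read_state()['eef_pos'][:2];print('tcp jig',coords(o,yaw,t))
for j in((-40,6),(21,13.5)): print(j,o+x*j[0]+n*j[1])
# block yaw: top face (z~tcp-17+38)
pts=poly(c,[(209,211),(292,209),(288,326),(215,327)],read_state()['eef_pos'][2]+20.5);print(pts);e=np.diff(pts,axis=0);print(np.linalg.norm(e,axis=1),np.degrees(np.arctan2(e[:,1],e[:,0])))
```

```text
171 164 yaw -14.242516 [ 533.12836 -308.07837] std 0.33452615537158426
139 136 yaw -14.710007 [ 543.2266  -208.79408] std 0.2858842353701532
width L-R 98.71703
origin by R edge [ 541.11895123 -258.52103043] yaw -14.242516
buttons jig [array([47.97777354, 27.39416761]), array([47.34910847, -3.64164023])] nose [34.73942678 11.38895955]
tcp jig [-60.12164661   2.9977751 ]
(-40, 6) [ 503.82458833 -242.8643837 ]
(21, 13.5) [ 564.79483619 -250.60253955]
[[ 514.21529092 -230.28486063]
 [ 506.3318701  -262.03715791]
 [ 453.10407185 -247.61455288]
 [ 461.18806613 -216.32580261]]
[32.71630644 55.14716713 32.31620116] [-103.94338702  164.83916984   75.51343459]
```

Call:
{"fn": "apply_moves", "kwargs": {"increments": [{"tx":0.01,"ty":-0.001,"tz":-0.03,"rx":0,"ry":0,"rz":0.17,"claw":0.02},{"tx":0.02,"ty":-0.002,"tz":-0.07,"rx":0,"ry":0,"rz":0.17,"claw":0.02},{"tx":0.02,"ty":-0.002,"tz":-0.11,"rx":0,"ry":0,"rz":0.17,"claw":0.02},{"tx":0.02,"ty":-0.002,"tz":-0.14,"rx":0,"ry":0,"rz":0.17,"claw":0.02},{"tx":0.02,"ty":-0.002,"tz":-0.155,"rx":0,"ry":0,"rz":0.17,"claw":0.02},{"tx":0.02,"ty":-0.002,"tz":-0.159,"rx":0,"ry":0,"rz":0.17,"claw":0.02},{"tx":0.02,"ty":-0.002,"tz":-0.16,"rx":0,"ry":0,"rz":0.17,"claw":0.02},{"tx":0.02,"ty":-0.002,"tz":-0.16,"rx":0,"ry":0,"rz":0.17,"claw":0.02},{"tx":0.02,"ty":-0.002,"tz":-0.16,"rx":0,"ry":0,"rz":0.17,"claw":0.02}]}}

```text
clock: 8.45
eef_pos: [504.4, -242.3, 38.4]
tool_rot: [3.141, -0.002, -0.253]
force: [0.2, 0.7, 0.3]
width: 31.7
```

Call:
{"fn": "apply_moves", "kwargs": {"increments": [{"tx":0,"ty":0,"tz":-0.002,"rx":0,"ry":0,"rz":0,"claw":0.02},{"tx":0,"ty":0,"tz":-0.004,"rx":0,"ry":0,"rz":0,"claw":0.02},{"tx":0,"ty":0,"tz":-0.005,"rx":0,"ry":0,"rz":0,"claw":0.02},{"tx":0,"ty":0,"tz":-0.006,"rx":0,"ry":0,"rz":0,"claw":0.02},{"tx":0,"ty":0,"tz":-0.006,"rx":0,"ry":0,"rz":0,"claw":0.02}]}}

```text
clock: 8.95
eef_pos: [503.7, -241.6, 31.2]
tool_rot: [-3.142, 0.0, -0.252]
force: [0.3, 0.5, -0.3]
width: 31.4
```

Call:
{"fn": "apply_moves", "kwargs": {"increments": [{"tx":0,"ty":0,"tz":-0.0005,"rx":0,"ry":0,"rz":0,"claw":0.02},{"tx":0,"ty":0,"tz":-0.001,"rx":0,"ry":0,"rz":0,"claw":0.02},{"tx":0,"ty":0,"tz":-0.001,"rx":0,"ry":0,"rz":0,"claw":0.02},{"tx":0,"ty":0,"tz":-0.001,"rx":0,"ry":0,"rz":0,"claw":0.02}]}}

```text
clock: 9.35
eef_pos: [503.8, -241.6, 30.3]
tool_rot: [-3.142, -0.0, -0.252]
force: [0.0, 0.4, -0.2]
width: 31.5
```

Call:
{"fn": "apply_moves", "kwargs": {"increments": [{"tx":0,"ty":0,"tz":-0.0005,"rx":0,"ry":0,"rz":0,"claw":0.02},{"tx":0,"ty":0,"tz":-0.001,"rx":0,"ry":0,"rz":0,"claw":0.02},{"tx":0,"ty":0,"tz":-0.001,"rx":0,"ry":0,"rz":0,"claw":0.02},{"tx":0,"ty":0,"tz":-0.001,"rx":0,"ry":0,"rz":0,"claw":0.02}]}}

```text
clock: 9.75
eef_pos: [503.8, -241.6, 30.2]
tool_rot: [-3.141, -0.001, -0.252]
force: [-1.5, 1.8, 8.1]
width: 32.1
```

Call:
{"fn": "apply_moves", "kwargs": {"increments": [{"tx":0,"ty":0,"tz":0.0006,"rx":0,"ry":0,"rz":0,"claw":0.02},{"tx":0.0005,"ty":0.002,"tz":0.0006,"rx":0,"ry":0,"rz":0,"claw":0.02},{"tx":0.001,"ty":0.004,"tz":0.0006,"rx":0,"ry":0,"rz":0,"claw":0.02},{"tx":0.001,"ty":0.004,"tz":0.0006,"rx":0,"ry":0,"rz":0,"claw":0.02},{"tx":0.001,"ty":0.004,"tz":0.0006,"rx":0,"ry":0,"rz":0,"claw":0.02}]}}

```text
clock: 10.25
eef_pos: [504.9, -238.2, 30.2]
tool_rot: [3.141, -0.001, -0.253]
force: [-0.1, -1.2, 3.9]
width: 31.6
```

Call:
{"fn": "apply_moves", "kwargs": {"increments": [{"tx":0.0002,"ty":0.001,"tz":0,"rx":0,"ry":0,"rz":0,"claw":0.02},{"tx":0.0002,"ty":0.001,"tz":0,"rx":0,"ry":0,"rz":0,"claw":0.02},{"tx":0.0002,"ty":0.001,"tz":0,"rx":0,"ry":0,"rz":0,"claw":0.02}]}}

```text
clock: 10.55
eef_pos: [505.1, -237.7, 30.2]
tool_rot: [3.14, -0.001, -0.253]
force: [-0.3, -4.8, 4.5]
width: 31.5
```

Call:
{"fn": "apply_moves", "kwargs": {"increments": [{"tx":0.0002,"ty":0.001,"tz":0,"rx":0,"ry":0,"rz":0,"claw":0.02},{"tx":0.0002,"ty":0.001,"tz":0,"rx":0,"ry":0,"rz":0,"claw":0.02},{"tx":0.0002,"ty":0.001,"tz":0,"rx":0,"ry":0,"rz":0,"claw":0.02}]}}

```text
clock: 10.85
eef_pos: [505.1, -237.7, 30.2]
tool_rot: [3.138, -0.001, -0.253]
force: [-1.2, -6.0, 3.4]
width: 31.7
```

Run:
```python
from h import *
for i in range(1):
    s=read_state(); print(s['clock'],s['qpos'].round(3),s['eef_pos'].round(2),s['tool_rot'].round(4),s['force'].round(2),s['torque'].round(3))
```

```text
10.85 [-0.085  0.968  0.797  1.935 -1.066  0.735 -0.453] [ 505.09 -237.69   30.24] [ 3.138e+00 -1.300e-03 -2.530e-01] [-1.25 -6.04  3.38] [-1.38   0.184  0.151]
```

Call:
{"fn": "apply_moves", "kwargs": {"increments": [{"tx":0.0003,"ty":0.001,"tz":0,"rx":0,"ry":0,"rz":0,"claw":0.02},{"tx":0.0003,"ty":0.001,"tz":0,"rx":0,"ry":0,"rz":0,"claw":0.02},{"tx":0.0003,"ty":0.001,"tz":0,"rx":0,"ry":0,"rz":0,"claw":0.02}]}}

```text
clock: 11.15
eef_pos: [505.1, -237.7, 30.3]
tool_rot: [3.136, -0.002, -0.253]
force: [-0.7, -8.5, 2.3]
width: 31.8
```

Run:
```python
from h import *
im,c=snap('wrist','w4.png')
for i in range(1):
    s=read_state(); print(s['clock'],s['qpos'].round(3),s['eef_pos'].round(2),s['tool_rot'].round(4),s['force'].round(2),s['torque'].round(3))
f=cv2.resize(im[40:384,130:380,::-1],None,fx=1.7,fy=1.7,interpolation=cv2.INTER_CUBIC)
cv2.imwrite('pics/w4c.png',f)
```

```text
11.2 [-0.086  0.968  0.798  1.935 -1.066  0.733 -0.455] [ 505.06 -237.67   30.26] [ 3.1363e+00 -1.4000e-03 -2.5350e-01] [-1.77 -7.89  2.33] [-1.741  0.309  0.16 ]
```

View pics/w4c.png

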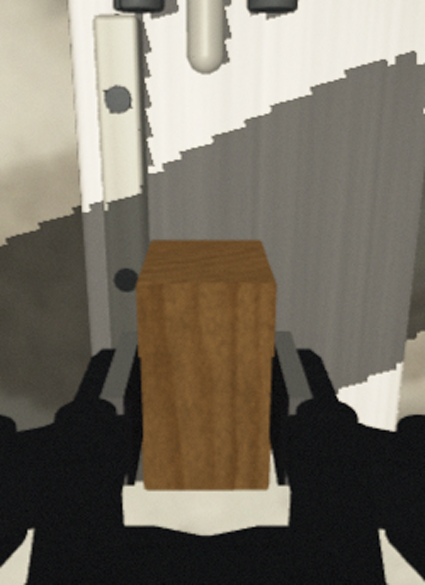

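Call:
{"fn": "apply_moves", "kwargs": {"increments": [{"tx":0,"ty":-0.001,"tz":0,"rx":0,"ry":0,"rz":0.08,"claw":0.02},{"tx":0,"ty":-0.001,"tz":0,"rx":0,"ry":0,"rz":0.08,"claw":0.02},{"tx":0,"ty":-0.001,"tz":0,"rx":0,"ry":0,"rz":0.08,"claw":0.02},{"tx":0,"ty":-0.001,"tz":0,"rx":0,"ry":0,"rz":0.08,"claw":0.02}]}}

```text
clock: 11.6
eef_pos: [505.2, -237.8, 30.3]
tool_rot: [3.138, -0.001, -0.247]
force: [-1.7, -6.9, 3.6]
width: 31.6
```

Run:
```python
from h import *
s=read_state(); print(s['clock'],s['eef_pos'].round(2),s['tool_rot'].round(4),s['force'].round(2),s['torque'].round(3))
```

```text
11.6 [ 505.16 -237.78   30.26] [ 3.1381e+00 -1.2000e-03 -2.4720e-01] [-1.74 -6.9   3.57] [-1.446  0.257 -0.105]
```

Call:
{"fn": "apply_moves", "kwargs": {"increments": [{"tx":0,"ty":0,"tz":0,"rx":0,"ry":0,"rz":-0.03,"claw":0.02},{"tx":0,"ty":0,"tz":0,"rx":0,"ry":0,"rz":-0.03,"claw":0.02},{"tx":0.0048,"ty":-0.0012,"tz":0,"rx":0,"ry":0,"rz":-0.03,"claw":0.02},{"tx":0.0097,"ty":-0.0025,"tz":0,"rx":0,"ry":0,"rz":-0.03,"claw":0.02},{"tx":0.0145,"ty":-0.0037,"tz":0,"rx":0,"ry":0,"rz":-0.03,"claw":0.02},{"tx":0.0194,"ty":-0.0049,"tz":0,"rx":0,"ry":0,"rz":-0.03,"claw":0.02},{"tx":0.0242,"ty":-0.0062,"tz":0,"rx":0,"ry":0,"rz":-0.03,"claw":0.02},{"tx":0.029,"ty":-0.0074,"tz":0,"rx":0,"ry":0,"rz":-0.03,"claw":0.02},{"tx":0.0339,"ty":-0.0086,"tz":0,"rx":0,"ry":0,"rz":-0.03,"claw":0.02},{"tx":0.0388,"ty":-0.0099,"tz":0,"rx":0,"ry":0,"rz":-0.03,"claw":0.02},{"tx":0.0388,"ty":-0.0099,"tz":0,"rx":0,"ry":0,"rz":-0.03,"claw":0.02},{"tx":0.0388,"ty":-0.0099,"tz":0,"rx":0,"ry":0,"rz":-0.03,"claw":0.02}]}}

```text
clock: 12.8
eef_pos: [539.3, -246.5, 30.3]
tool_rot: [3.14, 0.007, -0.251]
force: [-11.8, -3.1, 13.0]
width: 31.7
```

Run:
```python
from h import *
s=read_state(); print(s['clock'],s['eef_pos'].round(2),s['tool_rot'].round(4),s['force'].round(2),s['torque'].round(3))
```

```text
12.8 [ 539.32 -246.52   30.34] [ 3.1403  0.0069 -0.2505] [-11.83  -3.08  13.01] [-0.604  2.297 -0.069]
```

Call:
{"fn": "apply_moves", "kwargs": {"increments": [{"tx":0,"ty":0,"tz":0.0007,"rx":0,"ry":0,"rz":0,"claw":0.02},{"tx":0,"ty":0,"tz":0.0014,"rx":0,"ry":0,"rz":0,"claw":0.02},{"tx":0,"ty":0,"tz":0.0014,"rx":0,"ry":0,"rz":0,"claw":0.02},{"tx":0,"ty":0,"tz":0.0014,"rx":0,"ry":0,"rz":0,"claw":0.02}]}}

```text
clock: 13.2
eef_pos: [540.7, -246.8, 30.5]
tool_rot: [3.139, 0.005, -0.25]
force: [-5.3, -5.2, 0.3]
width: 32.1
```

Run:
```python
from h import *
im,c=snap('wrist','w5.png')
s=read_state(); print(s['clock'],s['eef_pos'].round(2),s['tool_rot'].round(4),s['force'].round(2),s['torque'].round(3))
f=cv2.resize(im[40:384,130:380,::-1],None,fx=1.7,fy=1.7,interpolation=cv2.INTER_CUBIC)
cv2.imwrite('pics/w5c.png',f)
```

```text
13.25 [ 540.74 -246.83   30.5 ] [ 3.1389  0.005  -0.25  ] [-5.61 -6.13 -0.04] [-1.344  1.311 -0.069]
```

View pics/w5c.png

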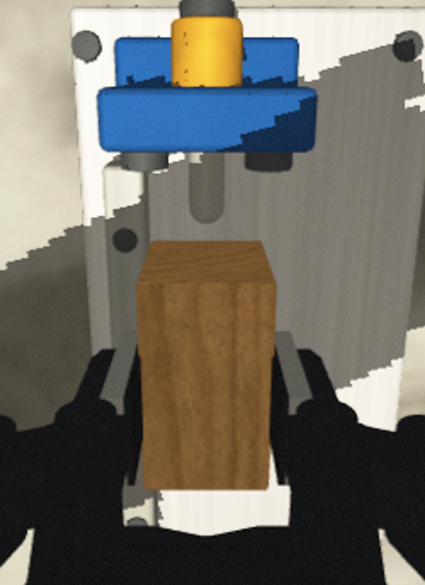

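Call:
{"fn": "apply_moves", "kwargs": {"increments": [{"tx":0.0017,"ty":-0.0015,"tz":-0.0002,"rx":-0.01,"ry":-0.04,"rz":0,"claw":0.02},{"tx":0.0036,"ty":-0.002,"tz":-0.0003,"rx":-0.015,"ry":-0.06,"rz":0,"claw":0.02},{"tx":0.0056,"ty":-0.0025,"tz":-0.0003,"rx":-0.015,"ry":-0.06,"rz":0,"claw":0.02},{"tx":0.0075,"ty":-0.003,"tz":-0.0003,"rx":-0.015,"ry":-0.06,"rz":0,"claw":0.02},{"tx":0.0095,"ty":-0.0035,"tz":-0.0003,"rx":-0.015,"ry":-0.06,"rz":0,"claw":0.02},{"tx":0.0114,"ty":-0.004,"tz":-0.0003,"rx":-0.015,"ry":-0.06,"rz":0,"claw":0.02},{"tx":0.0114,"ty":-0.004,"tz":-0.0003,"rx":-0.015,"ry":-0.06,"rz":0,"claw":0.02},{"tx":0.0114,"ty":-0.004,"tz":-0.0003,"rx":-0.015,"ry":-0.06,"rz":0,"claw":0.02}]}}

```text
clock: 14.05
eef_pos: [551.0, -249.5, 30.3]
tool_rot: [3.141, 0.002, -0.25]
force: [-8.5, -2.7, 6.3]
width: 31.3
```

```bash
cat > st.py <<'E'
from h import *
s=read_state(); f=s['force']; y=-0.25; x=np.array([np.cos(y),np.sin(y)]); n=np.array([-x[1],x[0]])
p=s['eef_pos'][:2]-[505.16,-237.78]
print(s['clock'],'dx',(p@x).round(2),'dy',(p@n).round(2),'z',s['eef_pos'][2].round(2),s['tool_rot'].round(4),'Fx %.1f Fn %.1f Fz %.1f'%(f[:2]@x,f[:2]@n,f[2]),s['torque'].round(2),'w',s['width'].round(1))
E
python3 st.py
```

```text
Traceback (most recent call last):
  File "st.py", line 4, in <module>
    print(s['clock'],'dx',(p@x).round(2),'dy',(p@n).round(2),'z',s['eef_pos'][2].round(2),s['tool_rot'].round(4),'Fx %.1f Fn %.1f Fz %.1f'%(f[:2]@x,f[:2]@n,f[2]),s['torque'].round(2),'w',s['width'].round(1))
                                                                                                                                                                                           ^^^^^^^^^^^^^^^^
AttributeError: 'float' object has no attribute 'round'
```

Call:
{"fn": "apply_moves", "kwargs": {"increments": [{"tx":0.0019,"ty":-0.0005,"tz":0.0003,"rx":0,"ry":0,"rz":0,"claw":0.02},{"tx":0.0039,"ty":-0.001,"tz":0.0004,"rx":0,"ry":0,"rz":0,"claw":0.02},{"tx":0.0058,"ty":-0.0015,"tz":0.0004,"rx":0,"ry":0,"rz":0,"claw":0.02},{"tx":0.0078,"ty":-0.002,"tz":0.0004,"rx":0,"ry":0,"rz":0,"claw":0.02},{"tx":0.0097,"ty":-0.0025,"tz":0.0004,"rx":0,"ry":0,"rz":0,"claw":0.02},{"tx":0.0097,"ty":-0.0025,"tz":0.0004,"rx":0,"ry":0,"rz":0,"claw":0.02},{"tx":0.0097,"ty":-0.0025,"tz":0.0004,"rx":0,"ry":0,"rz":0,"claw":0.02}]}}

```text
clock: 14.75
eef_pos: [559.2, -251.7, 30.4]
tool_rot: [-3.141, 0.005, -0.25]
force: [-11.6, -1.5, 7.9]
width: 32.0
```

```bash
sed -i "s/s\['width'\].round(1)/s['width']/" st.py; python3 st.py
```

```text
14.75 dx 55.8 dy -0.08 z 30.4 [-3.1412  0.0051 -0.2502] Fx -10.8 Fn -4.3 Fz 7.9 [-0.49  2.42 -0.02] w 31.961292910956605
```

Call:
{"fn": "apply_moves", "kwargs": {"increments": [{"tx":0.001,"ty":-0.00025,"tz":0.0003,"rx":-0.01,"ry":-0.04,"rz":0,"claw":0.02},{"tx":0.0019,"ty":-0.0005,"tz":0.0005,"rx":-0.015,"ry":-0.06,"rz":0,"claw":0.02},{"tx":0.0029,"ty":-0.00075,"tz":0.0005,"rx":-0.015,"ry":-0.06,"rz":0,"claw":0.02},{"tx":0.0029,"ty":-0.00075,"tz":0.0005,"rx":-0.015,"ry":-0.06,"rz":0,"claw":0.02},{"tx":0.0029,"ty":-0.00075,"tz":0.0005,"rx":-0.015,"ry":-0.06,"rz":0,"claw":0.02}]}}

```text
clock: 15.25
eef_pos: [561.7, -252.3, 30.3]
tool_rot: [-3.141, 0.001, -0.25]
force: [-10.9, -1.8, 3.8]
width: 32.0
```

```bash
python3 st.py
```

```text
15.25 dx 58.41 dy -0.05 z 30.31 [-3.1413e+00  5.0000e-04 -2.5020e-01] Fx -10.1 Fn -4.5 Fz 3.8 [-0.63  2.49 -0.05] w 31.97819574074593
```

Call:
{"fn": "apply_moves", "kwargs": {"increments": [{"tx":0.001,"ty":-0.00025,"tz":0,"rx":0,"ry":0,"rz":0,"claw":0.02},{"tx":0.0019,"ty":-0.0005,"tz":0,"rx":0,"ry":0,"rz":0,"claw":0.02},{"tx":0.0019,"ty":-0.0005,"tz":0,"rx":0,"ry":0,"rz":0,"claw":0.02},{"tx":0.0019,"ty":-0.0005,"tz":0,"rx":0,"ry":0,"rz":0,"claw":0.02}]}}

```text
clock: 15.65
eef_pos: [563.3, -252.7, 30.3]
tool_rot: [-3.141, 0.001, -0.25]
force: [-12.4, -2.7, 4.9]
width: 32.0
```

```bash
python3 st.py
```

```text
15.65 dx 60.04 dy -0.09 z 30.33 [-3.1411e+00  1.1000e-03 -2.5030e-01] Fx -11.3 Fn -5.7 Fz 4.9 [-0.51  2.72 -0.03] w 32.00820251781957
```

Call:
{"fn": "apply_moves", "kwargs": {"increments": [{"tx":0.001,"ty":-0.00025,"tz":0.0001,"rx":0,"ry":0,"rz":0,"claw":0.02},{"tx":0.0019,"ty":-0.0005,"tz":0.0002,"rx":0,"ry":0,"rz":0,"claw":0.02},{"tx":0.0019,"ty":-0.0005,"tz":0.0002,"rx":0,"ry":0,"rz":0,"claw":0.02},{"tx":0.0019,"ty":-0.0005,"tz":0.0002,"rx":0,"ry":0,"rz":0,"claw":0.02}]}}

```text
clock: 16.05
eef_pos: [563.6, -252.8, 30.3]
tool_rot: [-3.14, 0.004, -0.251]
force: [-14.7, -0.6, 5.7]
width: 31.8
```

```bash
python3 st.py
```

```text
16.05 dx 60.31 dy -0.06 z 30.34 [-3.1404  0.0041 -0.2506] Fx -14.1 Fn -4.2 Fz 5.7 [-0.34  3.29 -0.03] w 31.79568488590597
```

Call:
{"fn": "apply_moves", "kwargs": {"increments": [{"tx":0.001,"ty":-0.00025,"tz":0,"rx":0,"ry":0,"rz":0,"claw":0.02},{"tx":0.001,"ty":-0.00025,"tz":0,"rx":0,"ry":0,"rz":0,"claw":0.02},{"tx":0.001,"ty":-0.00025,"tz":0,"rx":0,"ry":0,"rz":0,"claw":0.02}]}}

```text
clock: 16.35
eef_pos: [563.6, -252.8, 30.4]
tool_rot: [-3.14, 0.006, -0.251]
force: [-17.1, 0.8, 8.9]
width: 31.5
```

```bash
python3 st.py
```

```text
16.35 dx 60.33 dy -0.07 z 30.36 [-3.14    0.0059 -0.2508] Fx -16.7 Fn -3.4 Fz 8.9 [-0.13  3.68  0.06] w 31.518709944325707
```

Call:
{"fn": "apply_moves", "kwargs": {"increments": [{"tx":0.0003,"ty":-0.0001,"tz":0.0002,"rx":-0.01,"ry":-0.04,"rz":0,"claw":0.02},{"tx":0.0005,"ty":-0.0001,"tz":0.0004,"rx":-0.02,"ry":-0.08,"rz":0,"claw":0.02},{"tx":0.0005,"ty":-0.0001,"tz":0.0005,"rx":-0.02,"ry":-0.1,"rz":0,"claw":0.02},{"tx":0.0005,"ty":-0.0001,"tz":0.0005,"rx":-0.02,"ry":-0.1,"rz":0,"claw":0.02},{"tx":0.0005,"ty":-0.0001,"tz":0.0005,"rx":-0.02,"ry":-0.1,"rz":0,"claw":0.02},{"tx":0.0005,"ty":-0.0001,"tz":0.0005,"rx":-0.02,"ry":-0.1,"rz":0,"claw":0.02}]}}

```text
clock: 16.95
eef_pos: [563.7, -252.7, 30.3]
tool_rot: [-3.14, -0.002, -0.251]
force: [-17.3, -0.9, 5.0]
width: 31.8
```

```bash
python3 st.py
python3 - <<'E'
from h import *
im,c=snap('wrist','w6.png')
f=cv2.resize(im[40:384,130:380,::-1],None,fx=1.7,fy=1.7,interpolation=cv2.INTER_CUBIC)
cv2.imwrite('pics/w6c.png',f)
E
```

```text
16.95 dx 60.4 dy -0.03 z 30.28 [-3.1396e+00 -2.1000e-03 -2.5080e-01] Fx -16.6 Fn -5.1 Fz 5.0 [-0.3   3.87  0.  ] w 31.757421040430888
```

View pics/w6c.png

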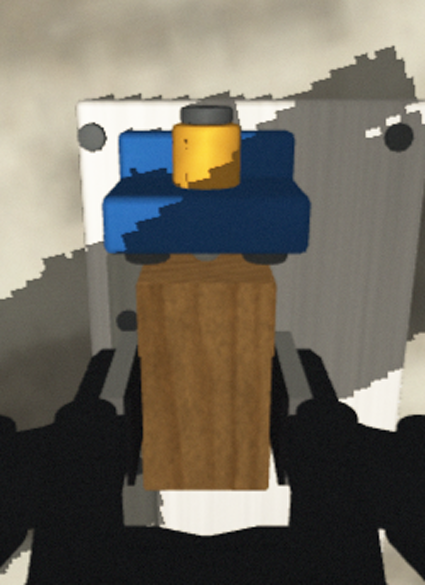

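Call:
{"fn": "apply_moves", "kwargs": {"increments": [{"tx":0.0002,"ty":0,"tz":0,"rx":0,"ry":0.01,"rz":0,"claw":0.02},{"tx":0.0002,"ty":0,"tz":0,"rx":0,"ry":0.01,"rz":0,"claw":0.02},{"tx":0.0002,"ty":0,"tz":0,"rx":0,"ry":0.01,"rz":0,"claw":0.02},{"tx":0.0002,"ty":0,"tz":0,"rx":0,"ry":0.01,"rz":0,"claw":0.02},{"tx":0.0002,"ty":0,"tz":0,"rx":0,"ry":0.01,"rz":0,"claw":0.02},{"tx":0.0002,"ty":0,"tz":0,"rx":0,"ry":0.01,"rz":0,"claw":0.02}]}}

```text
clock: 17.6
eef_pos: [563.6, -252.8, 30.3]
tool_rot: [-3.14, -0.001, -0.251]
force: [-18.1, -0.1, 6.3]
width: 31.8
```

```bash
python3 st.py; python3 -c "
from cell import *
print(finish_job())"
```

```text
17.6 dx 60.37 dy -0.04 z 30.31 [-3.1398e+00 -9.0000e-04 -2.5080e-01] Fx -17.5 Fn -4.6 Fz 6.3 [-0.24  3.9   0.05] w 31.79147427658059
the job is handed in; nothing more can be done
None
```

I picked up the plain pine block, which lay right of the jig, and laid it on the bed about 46 mm short of the plunger. I pressed it flush to the fence, slid it along onto both stop buttons, and handed the job in at 17.6 s with the gripper still holding it there.

**Seating:** The block stopped dead at 60.4 mm of slide, where the pictures put the buttons. The last picture shows its end on both buttons and its side on the fence. Sideways drift during the slide was under 0.1 mm, the yaw moment about zero and the tilt about 0.1°. The grip was steady at 31.8 mm.

**Push on the buttons:** The tool's force along the fence was about 17.5 N at hand-in. Taking off 6 N for the plunger leaves at most about 11.5 N, or about 8 to 11 N if some friction acts. This is worked out, not measured, because the friction is not known exactly. The push against the fence was about 5 N and down on the bed about 6 N.

**Bed friction on the way:** During the first 40 mm of the slide the block dragged on the bed, pitched 0.4° and reached about 13 N downward. I eased the height and tilt, and it ran clean after that.

**Bystanders:** I never went near the wedge, tin, tape measure or the coloured look-alikes. I did not take a final picture of them.

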